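# Free the jammed catch of the board trimmer, open it and square up a strip

### The job

Get the board trimmer ready to cut: its blade arm has been pulled up hard against the swing catch and jams it, so push the arm right down to take the load off, swing the catch fully clear, and raise the blade arm all the way, to stay up. Then lay the long strip of board flat on the bed, across the cutting edge, and push it home so that one long edge is flush against the back fence and one end is flush against the side stop, with no gap at either. Leave the bottles on the desk standing where they are.

Things in the scene. Friction and masses are not known exactly. Their poses are not given: they have to be found in the camera images.
- home (a point): Spot on the trimmer's bed top (24 mm above the desk; fixed) under the strip's centre once home. Axes: x along the blade to the hinge, square into the back fence; y left, into the side stop; z up. From here, mm: fence face x 30, y -47 to 97, 12 thick, 11 high; stop face y 75, x -90 to 15, 10 thick, 11 high; bed x -150 to 55, y -50 to 100. The strip, home, juts 25 past the bed's right edge.
- hinge_mid (a point): Point on the blade arm's level hinge axis, 32 mm above the desk; the axis runs along y of home, from which it lies at x 95, y -58, z 8 mm. The arm, a bar 13 mm wide and 20 high, lies along the bed's right edge, which is the cutting edge, and shuts that side off until it is raised; its free end rises and comes over towards the hinge. Raised, it stands 0.3 m high at the fence's right end.
- blade_arm (a joint): Blade arm, rad: 0 = right down on its stop, grows as raised; stop at 1.4, all the way up means beyond 1.2. Stiff hinge: stays where left, about 3 N at the handle to raise. Starts at 0.020 to 0.027 (5 to 8 mm high at the handle), trapping the catch's tooth in the arm's notch: the tooth comes free only with the handle within 2 mm of its bottom. Catch closed, it cannot rise past 0.028.
- handle_mid (a point): Centre of the black grip on the free end of the blade arm: 62 mm long (x, along the arm), 24 wide (y), 24 high (z); its top is 12 mm above this point. Lies 277 mm from the hinge and 6 mm above the line through it; arm down, it is 38 mm above the desk with 26 mm free below the grip, 32 mm before the bed's near edge. Can be pinched across its width from above. Axes tilt with the arm.
- catch (a joint): Swing catch, rad: 0 = closed, tooth in the arm's notch; grows as it swings away from the arm, counter-clockwise seen from above, over the bed's near end to a stop at 3.0; fully clear means beyond 2.5. Stays where left, about 1 N at the knob when not jammed.
- catch_knob (a point): Middle of the upright round black knob on the end of the catch, 13 mm diameter; this point is 76 mm above the desk, the knob's top is 12 mm above it and the flat lever that carries it 12 mm below it. It moves on a level circle of radius 38 mm about catch_pivot; can be pinched from above.
- catch_pivot (a point): Point on the catch's upright axis, 60 mm above the desk. Seen from here the knob lies 38 mm along -y of home at catch angle 0, along +x at 1.57 and nearly along +y at 3.0.
- strip_mid (a point): Centre of the long strip of tan board, wood-like, loose, 30 to 65 g, lying flat: 60 mm wide (its x), 150 mm long (its y), 5 mm thick; this point is half-way up, 2.5 mm above what it lies on. Not the short offcut (38 mm) of the same board. Either end and either face will do.
- ink_a: Small ink bottle with a dropper cap, 40 x 40 x 70 mm; origin centre of its foot. Bystander.
- ink_b: Small ink bottle with a dropper cap, 40 x 40 x 70 mm; origin centre of its foot. Bystander.
- gesso: White round plastic bottle, 45 x 45 x 66 mm; origin centre of its foot. Bystander.

How it is judged:
By the outcome, as a careful person would: the job done as asked, in the order asked, and still so for the second after the job is handed in, with the robot touching nothing.
It also fails if it takes over 72 s, if anything falls off the work surface, if the arm or the gripper's body presses on something with over 40 N, if the wrist force passes 120 N, or if a joint passes its speed limit or range.

### The arm

A 6-joint arm with a two-finger parallel gripper is mounted at the origin on the work surface; the furniture and walls round the work are solid. World frame = base frame: x ahead of the robot, y to its left, z up, the work surface at z = 0. Lengths are in m, angles in degrees, forces in N, time in s.
With the tool pointing down it reaches from about 0.25 to 0.725 m from the base axis. Payload 9.7 kg.
Tool frame: the origin (TCP) lies on the centre line of the jaws, within the pads' length; the fingertips stand 17 mm ahead of it and the grasp point (between the pads) lies 2 mm behind it (bot.tip_extent is the distance from the TCP to the fingertips, in m); z points along the fingers, y is the line along which they close (so a half turn about z gives the same grasp; the last joint's range is limited). The gripper opens to 85 mm and grips with 20 to 120 N. Pads are 22 mm wide; open, the fingers measure 114 mm over their backs; the gripper's body (76 mm by 85 mm) begins 54 mm behind the grasp point. The pads swing forward as they close: fully open they stand 13 mm farther back than shut.
Start: joints at [-65.718, 4.979, 10.078, 95.1, 0, 90], TCP at [0.226, -0.501, 0.248] pointing down, gripper open.
Joint ranges: [-179.16, 179.16], [-48.56, 103.87], [-65.8, 70.77], [-126.05, 130.52], [-82.76, 87.17], [-180, 180]. Speed limits (degrees/s): [127.2, 127.2, 147.25, 180, 180, 180].

### API

Orientations are given as [roll, pitch, yaw] about the fixed x, y, z axes, in that order (R = Rz(yaw) Ry(pitch) Rx(roll)).
In Python, from workcell import bot gives the robot as it stands.
- The arm moves only by the tool carry_out, never from a script. Its argument "moves" is text: rows parted by semicolons, each of 7 numbers parted by spaces: the shift along the tool's x, y, z in mm, then the turn, a rotation vector about the tool's x, y, z in degrees, then the finger opening in mm, from 0 to 85.4. A call has 1 to 20 rows; each row is the pose to reach, as a shift and turn from the pose commanded when the call began, along the tool's axes at that moment; what a row does not reach only later rows make up. A row lasts 1/10 s, in which the tool goes at most 50 mm and 8.59 degrees, less where a joint would pass 70% of its speed; a pose out of reach is approached as far as the arm can. A call with a gripper value outside its range is refused whole. The fingers move at their own pace and stop on an object; "force" is the grip in N (left out, the last holds). Time passes only in rows, so rows that repeat a pose let the fingers close. It gives the time, the measured TCP pose, the force, the opening and the grip force at its end, in the units of the state.
- bot.get_obs(): the state, without advancing time (a new reading comes with each control period).
- bot.camera(name): name is "scene" or "top" or "wrist"; returns a dict with "img" (420x560x3 uint8, red, green, blue), "mtx" (3x3 intrinsics, pixels), "position" and "orientation" of the camera in the world; the wrist camera has in their place "mount" (4x4, takes a point from camera to tool coordinates, whose origin is the TCP and whose axes are the flange's). Camera axes: x right, y up, looking along -z (the intrinsics and any distortion apply to the point x, -y, -z); pixel columns grow to the right and rows downward; lengths in m; the calibration is good to about 2 mm. A picture is of the moment at which its call begins: read the wrist's pose just before it. There is no depth.
- bot.job_done(): hands the job in; it is judged then, once.
The state is a dict: "time": time; "q": joint angles; "qd": joint speeds; "joint_efforts": joint torques, N m; "ee_pos": TCP position; "tcp_rot": TCP orientation; "wrist_force": force on the tool from outside, world axes, zero at the start; "torque": the same for the moment, N m; "opening": finger opening in m; "grasp_force": force on a finger pad.
Only numpy, scipy, OpenCV 4.12 (cv2) and the standard library are available. Lean on these libraries where they do the work, as an engineer would, in place of code of your own. Each camera call takes 0.05 s, during which the arm holds its last target. There are 200 camera calls.

## Working session

There is one attempt and no reset: what is moved stays moved. The work goes in short steps, Python scripts to look and compute and a tool call to move; the robot and the scene stay as the last step left them, time stands still between calls to the robot, and variables do not carry over. Pictures are saved under pics/ and viewed, at most 10 in all, crops included, and the job is handed in when it is done.

Besides the shell and the picture viewer there is one more tool, called after "Request:" in YAML: its name, and indented under it one key for each argument. carry_out: Moves the arm, as the interface text tells. Its arguments: {"type":"object","properties":{"moves":{"type":"string"},"force":{"type":"number"}},"required":["moves"]}

```bash
mkdir -p pics; ls; python3 - <<'E'
from workcell import bot
import cv2,numpy as np
for n in("scene","top"):
    c=bot.camera(n); cv2.imwrite(f"pics/{n}0.png",c["img"][:,:,::-1])
    print(n,np.round(c["mtx"],1).tolist(),c["position"],c["orientation"],[k for k in c])
    np.savez(f"{n}.npz",**{k:np.array(v) for k,v in c.items() if k!="img"})
o=bot.get_obs();print(o)
E
```

```text
pics
scene [[380.3, 0.0, 277.6], [0.0, 380.3, 208.7], [0.0, 0.0, 1.0]] [ 0.27140301 -0.4501932   0.8187499 ] [ 34.82432512  -0.19898493 -23.43723828] ['img', 'mtx', 'position', 'orientation']
top [[525.6, 0.0, 279.6], [0.0, 525.6, 207.5], [0.0, 0.0, 1.0]] [0.20151694 0.02458105 1.33683699] [ 12.57794764  -0.42570185 -96.41682575] ['img', 'mtx', 'position', 'orientation']
{'time': 0.1, 'q': array([-6.57170949e+01,  5.00698001e+00,  1.00385678e+01,  9.50989796e+01,
        7.15914062e-04,  9.00009840e+01]), 'qd': array([-0.01092411, -0.10349   ,  0.09222466,  0.00896468,  0.05983395,
       -0.02131914]), 'joint_efforts': array([ 1.44477108e-04, -5.21564233e+01,  4.65653121e+01,  1.60316663e-02,
       -1.99488034e-05, -1.51923376e-05]), 'ee_pos': array([ 0.22611022, -0.50116913,  0.24765943]), 'tcp_rot': array([-1.79932608e+02, -7.14756227e-04,  2.42819203e+01]), 'wrist_force': array([ 0.0683758 ,  0.34180666, -0.38666135]), 'torque': array([-0.02524842, -0.00650181,  0.02925506]), 'grasp_force': 0.0, 'opening': 0.08537058745497274}
```

View pics/scene0.png

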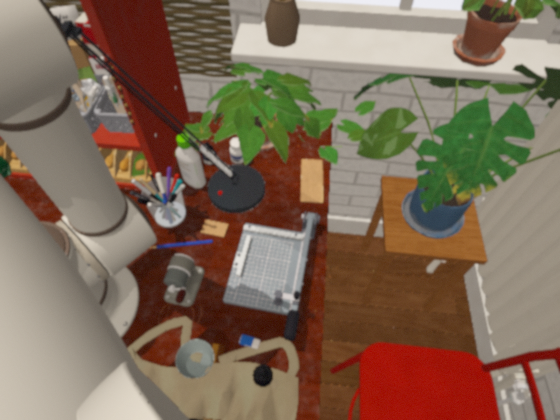

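View pics/top0.png

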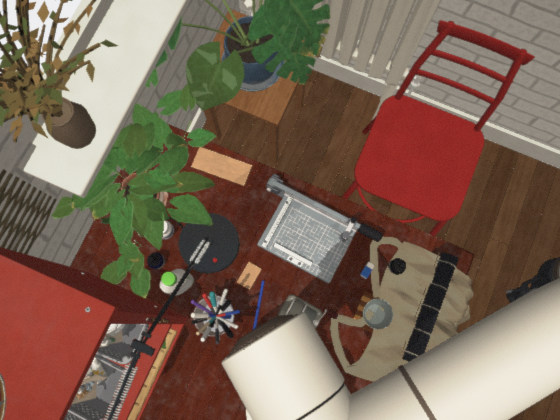

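The top picture shows the trimmer, with its hinge near (273,184) and grip near (368,231). The strip is near (222,166) and the offcut near (249,275). I'll enlarge both views.

```bash
cat > h.py <<'E'
import numpy as np,cv2
from scipy.spatial.transform import Rotation as R
def load(n): return dict(np.load(f"{n}.npz"))
def ray(c,u,v):
    K=c["mtx"]; return R.from_euler('xyz',c["orientation"],degrees=True).apply([(u-K[0,2])/K[0,0],-(v-K[1,2])/K[1,1],-1])
def p2w(c,u,v,z):
    d=ray(c,u,v); p=c["position"]; return p+d*(z-p[2])/d[2]
def w2p(c,w):
    q=R.from_euler('xyz',c["orientation"],degrees=True).inv().apply(np.array(w)-c["position"]); K=c["mtx"]
    return np.array([K[0,2]+K[0,0]*q[...,0]/-q[...,2],K[1,2]-K[1,1]*q[...,1]/-q[...,2]]).T
def crop(img,x,y,w,h,s,name):
    cv2.imwrite(name,cv2.resize(img[y:y+h,x:x+w],None,fx=s,fy=s,interpolation=cv2.INTER_CUBIC))
E
python3 - <<'E'
from h import *
a=cv2.imread("pics/scene0.png");b=cv2.imread("pics/top0.png")
crop(b,180,140,220,160,3.6,"pics/topc.png")
crop(a,200,150,140,200,3,"pics/scenec.png")
E
```

```text
(no output)
```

View pics/topc.png

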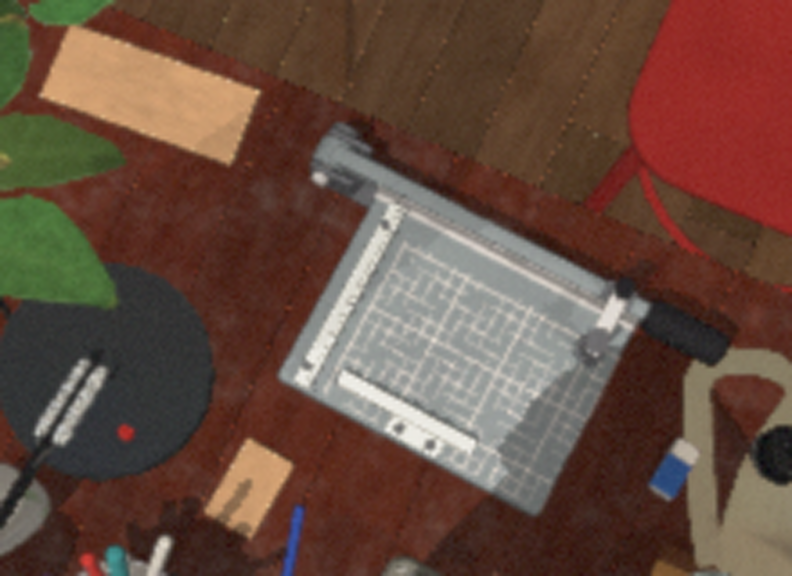

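View pics/scenec.png

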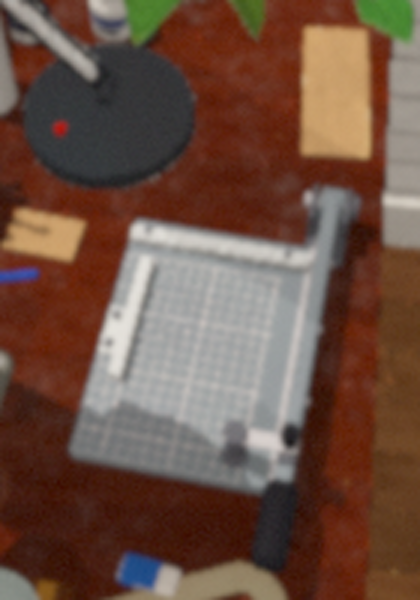

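```bash
cat > fit.py <<'E'
from h import *
from scipy.optimize import least_squares
T,S=load("top"),load("scene")
t=lambda u,v:np.array([180+u/3.6,140+v/3.6]); s=lambda u,v:np.array([200+u/3,150+v/3])
pts=[(T,(55,100,0),t(280,378)),(T,(-150,100,0),t(537,515)),(T,(15,75,11),t(347,370)),(T,(-90,75,11),t(477,437)),
(T,(30,97,11),t(313,385)),(T,(30,-47,11),t(405,210)),
(S,(-150,100,0),s(72,455)),(S,(55,100,0),s(133,222)),(S,(15,75,11),s(153,258)),(S,(-90,75,11),s(128,378)),(S,(-150,-50,0),s(265,492))]
def res(p):
    r=R.from_euler('z',p[2]); return np.concatenate([w2p(c,r.apply(np.array(a)/1e3)+[p[0],p[1],.024])-px for c,a,px in pts])
f=least_squares(res,[.5,-.2,0.3],loss='soft_l1') 
best=min((least_squares(res,[.45,-.1,y],loss='soft_l1') for y in np.arange(-3,3.2,.5)),key=lambda f:f.cost)
H=best.x
if __name__=="__main__":
    print("home",H,np.degrees(H[2])); print(np.round(res(H).reshape(-1,2),1).tolist())
    loc=lambda w:np.round(1e3*R.from_euler('z',-H[2]).apply(w-np.array([H[0],H[1],.024])),1)
    for c,px,z,n in [(T,t(627,285),.088,"knobT"),(S,s(290,433),.088,"knobS"),(T,t(595,345),.06,"pivT"),(S,s(234,430),.066,"pivS"),(T,t(687,333),.056,"gripT"),(S,s(275,525),.05,"gripS"),(T,t(775,455),.08,"blackT"),(S,(263,376),.08,"blackS"),(S,(237,143),.066,"wb"),(T,(156,260),.066,"ink?"),(T,(166,229),.066,"gesso?")]:
        w=p2w(c,*px,z); print(n,np.round(w,4),loc(w))
    for c,L in [(T,[t(70,25),t(40,95),t(235,165),t(260,92)]),(S,[s(302,27),s(371,27),s(371,158),s(303,155)])]:
        w=np.array([p2w(c,*q,.005) for q in L]); print(np.round(w,4).tolist(),w.mean(0),[np.linalg.norm(w[i]-w[i-1]).round(4) for i in range(4)])
E
python3 fit.py
```

```text
home [ 0.45433944 -0.05336247  0.97707924] 55.98251657071881
[[-0.3, -0.3], [1.2, -0.3], [-0.2, -0.1], [1.2, 0.7], [-0.2, 0.7], [0.7, -0.4], [-0.9, -0.6], [0.6, -0.9], [-0.0, 0.1], [-2.2, -0.1], [2.8, -0.5]]
knobT [ 0.4288 -0.1923  0.088 ] [-129.5  -56.5   64. ]
knobS [ 0.4274 -0.1937  0.088 ] [-131.4  -56.2   64. ]
pivT [ 0.3948 -0.1694  0.06  ] [-129.5  -15.6   36. ]
pivS [ 0.3973 -0.1685  0.066 ] [-127.4  -17.1   42. ]
gripT [ 0.3967 -0.2341  0.056 ] [-182.   -53.3   32. ]
gripS [ 0.3984 -0.2358  0.05  ] [-182.5  -55.7   26. ]
blackT [ 0.3052 -0.2752  0.08  ] [-267.3   -0.5   56. ]
blackS [ 0.307  -0.3079  0.08  ] [-293.4  -20.3   56. ]
wb [0.4672 0.2745 0.066 ] [278.9 172.8  42. ]
ink? [0.3859 0.2952 0.066 ] [250.7 251.7  42. ]
gesso? [0.4593 0.2663 0.066 ] [267.7 174.7  42. ]
[[0.6834, 0.1751, 0.005], [0.632, 0.2012, 0.005], [0.5635, 0.0644, 0.005], [0.6166, 0.0407, 0.005]] [0.62388216 0.12035135 0.005     ] [np.float64(0.1501), np.float64(0.0577), np.float64(0.153), np.float64(0.0582)]
[[0.629, 0.2014, 0.005], [0.6897, 0.1753, 0.005], [0.6185, 0.0379, 0.005], [0.565, 0.0645, 0.005]] [0.62553942 0.11977653 0.005     ] [np.float64(0.1511), np.float64(0.066), np.float64(0.1547), np.float64(0.0598)]
```

The fit agrees in both cameras: home is at (0.454, -0.053) with yaw 56°, and the grip, knob and pivot fall within 2–4 mm of their given local positions. The strip measures 150 x 60 mm, centred at (0.625, 0.120). First I'll push the handle down with shut fingers.

```bash
cat > mv.py <<'E'
from h import *
from workcell import bot
from fit import H,T,S
def W(x,y,z): return R.from_euler('z',H[2]).apply([x/1e3,y/1e3,z/1e3])+[H[0],H[1],.024]   # home mm -> world
def L(w): return 1e3*R.from_euler('z',-H[2]).apply(np.array(w)-[H[0],H[1],.024])
def rel(w,yaw,pos=None,rot=None):
    o=bot.get_obs(); p=o["ee_pos"] if pos is None else pos; r=R.from_euler('xyz',o["tcp_rot"] if rot is None else rot,degrees=True)
    q=R.from_euler('xyz',[180,0,yaw],degrees=True)
    return np.round(np.r_[1e3*r.inv().apply(np.array(w)-p),(r.inv()*q).as_rotvec(degrees=True)],1)
def st():
    o=bot.get_obs(); print(round(o["time"],2),"pos",o["ee_pos"].round(4),"loc",L(o["ee_pos"]).round(1),"rot",o["tcp_rot"].round(1),"F",o["wrist_force"].round(1),"op",round(o["opening"]*1e3,1),"g",round(o["grasp_force"],1),"q",o["q"].round(0))
E
python3 - <<'E'
from mv import *
print(bot.tip_extent,"handle",W(-182,-57,14),"knob",W(-130,-55,52),"piv",W(-129,-17,36))
print(rel(W(-182,-57,14+12+6.5+17+30),56))
# triangulate black cap
import numpy as np
t=np.array([180+775/3.6,140+455/3.6]); a=ray(T,*t); b=ray(S,263,376)
s=np.linalg.lstsq(np.c_[a,-b],S["position"]-T["position"],rcond=None)[0]; print(T["position"]+a*s[0],S["position"]+b*s[1])
st()
E
```

```text
0.017 handle [ 0.39976571 -0.23610465  0.038     ] knob [ 0.42719916 -0.19188468  0.076     ] piv [ 0.39626166 -0.16979688  0.06      ]
[ 2.673e+02 -1.700e+02  1.444e+02 -1.000e-01 -0.000e+00 -3.170e+01]
[ 0.31142535 -0.29326863  0.00427606] [ 0.31068722 -0.29332727  0.00422917]
0.1 pos [ 0.2261 -0.5012  0.2477] loc [-498.9  -61.4  223.7] rot [-179.9   -0.    24.3] F [ 0.1  0.3 -0.4] op 85.4 g 0.0 q [-66.   5.  10.  95.   0.  90.]
```

Request:
carry_out:
  moves: "60 -40 0 0 0 -8 0; 120 -75 0 0 0 -16 0; 180 -115 30 0 0 -24 0; 230 -145 60 0 0 -31.7 0; 267 -170 100 0 0 -31.7 0; 267 -170 144 0 0 -31.7 0; 267 -170 144 0 0 -31.7 0; 267 -170 144 0 0 -31.7 0; 267 -170 144 0 0 -31.7 0; 267 -170 144 0 0 -31.7 0; 267 -170 144 0 0 -31.7 0"

```text
time: 1.2
ee_pos: [0.3999, -0.2379, 0.106]
tcp_rot: [179.9, 0.0, 55.9]
wrist_force: [-0.2, 0.9, 0.1]
opening: 0.0001
grasp_force: 0.0
```

```bash
python3 - <<'E'
from mv import *
st()
c=bot.camera("wrist"); cv2.imwrite("pics/w1.png",c["img"][:,:,::-1]); print(c["mtx"].round(1).tolist(),np.array(c["mount"]).round(4).tolist())
E
```

```text
1.2 pos [ 0.3999 -0.2379  0.106 ] loc [-183.4  -58.2   82. ] rot [179.9   0.   55.9] F [-0.2  0.9  0.1] op 0.1 g 0.0 q [-31.  -7. -18.  79.  -0.  93.]
[[367.3, 0.0, 282.3], [0.0, 367.3, 210.1], [0.0, 0.0, 1.0]] [[-0.0003, 0.9531, 0.3026, 0.0777], [1.0, 0.0002, 0.0005, -0.0006], [0.0004, 0.3026, -0.9531, -0.1241], [0.0, 0.0, 0.0, 1.0]]
```

View pics/w1.png

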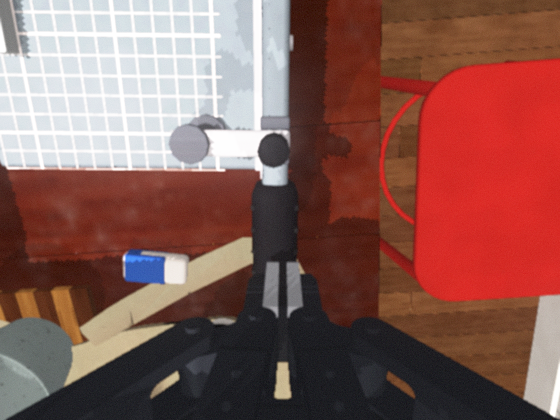

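Wrist view: the knob is at (274,150), the pivot boss at (190,143), and the grip spans columns 253–298 with its far end at row 180. The fingers are centred at column 283. I'll convert these to positions and refine.

```bash
cat >> mv.py <<'E'
def wp(c,o,u,v,z):
    K=c["mtx"]; M=np.array(c["mount"]); r=R.from_euler('xyz',o["tcp_rot"],degrees=True)
    d=r.apply(M[:3,:3]@[(u-K[0,2])/K[0,0],-(v-K[1,2])/K[1,1],-1]); p=o["ee_pos"]+r.apply(M[:3,3])
    return p+d*(z-p[2])/d[2]
E
python3 - <<'E'
from mv import *
o=bot.get_obs(); c=bot.camera("wrist")
for n,u,v,z in [("knobtop",274,150,.088),("pivot",190,143,.066),("gripend L",255,181,.055),("gripend R",296,181,.055),("bed near right corner",262,168,.024),("arm left edge",263,100,.05),("arm right",289,100,.05)]:
    w=wp(c,o,u,v,z); print(n,w.round(4),L(w).round(1))
E
```

```text
knobtop [ 0.4286 -0.1886  0.088 ] [-126.5  -54.4   64. ]
pivot [ 0.3974 -0.1676  0.066 ] [-126.6  -16.8   42. ]
gripend L [ 0.4092 -0.1995  0.055 ] [-146.4  -44.3   31. ]
gripend R [ 0.4257 -0.2107  0.055 ] [-146.4  -64.3   31. ]
bed near right corner [ 0.4109 -0.2002  0.024 ] [-146.1  -46.1   -0. ]
arm left edge [ 0.4339 -0.1706  0.05  ] [-108.6  -48.6   26. ]
arm right [ 0.444  -0.1775  0.05  ] [-108.7  -60.8   26. ]
```

Request:
carry_out:
  moves: "0 0 20 0 0 0 0; 0 0 30 0 0 0 0; 0 0 34 0 0 0 0; 0 0 37 0 0 0 0; 0 0 39 0 0 0 0; 0 0 39 0 0 0 0"

```text
time: 1.9
ee_pos: [0.3997, -0.2369, 0.0668]
tcp_rot: [179.9, 0.0, 56.0]
wrist_force: [-5.0, 1.5, 8.7]
opening: -0.0002
grasp_force: 4.9
```

Request:
carry_out:
  moves: "0 0 2 0 0 0 0; 0 0 2 0 0 0 0; 0 0 4 0 0 0 0; 0 0 4 0 0 0 0"

```text
time: 2.3
ee_pos: [0.3999, -0.2371, 0.0662]
tcp_rot: [179.8, 0.0, 56.0]
wrist_force: [-16.4, 6.5, 41.1]
opening: 0.0001
grasp_force: 20.1
```

```bash
python3 - <<'E'
from mv import *
st(); o=bot.get_obs()
P=np.array([.3965,-.169]); k=lambda a:P+.038*np.array([np.cos(np.radians(-34+a)),np.sin(np.radians(-34+a))])
print(rel([*k(0),.15],-34)); print(rel([*k(0),.085],-34))
E
```

```text
2.3 pos [ 0.3999 -0.2371  0.0662] loc [-182.7  -57.7   42.2] rot [179.8   0.   56. ] F [-16.4   6.5  41.1] op 0.1 g 20.1 q [-31.  -6. -21.  75.  -0.  93.]
[ 54.5  -2.7 -83.8   0.2  -0.1  90. ]
[ 54.5  -2.9 -18.8   0.2  -0.1  90. ]
```

Request:
carry_out:
  moves: "0 0 -30 0 0 0 0; 0 0 -60 0 0 8 20; 0 0 -86 0 0 16 40; 10 0 -86 0 0 24 40; 20 0 -86 0 0 32 40; 30 0 -86 0 0 40 40; 40 0 -86 0 0 48 40; 50 -2 -86 0 0 56 40; 54 -3 -86 0 0 64 40; 54 -3 -86 0 0 72 40; 54 -3 -86 0 0 80 40; 54 -3 -86 0 0 88 40; 54 -3 -86 0 0 90 40; 54 -3 -86 0 0 90 40; 54 -3 -86 0 0 90 40; 54 -3 -86 0 0 90 40"

```text
time: 3.9
ee_pos: [0.4044, -0.229, 0.1474]
tcp_rot: [-178.1, 0.0, -30.6]
wrist_force: [-0.5, 0.7, 0.3]
opening: 0.0399
grasp_force: 0.0
```

```bash
python3 - <<'E'
from mv import *
st()
P=np.array([.3965,-.169]); k=lambda a:P+.038*np.array([np.cos(np.radians(-34+a)),np.sin(np.radians(-34+a))])
print(rel([*k(0),.085],-34))
o=bot.get_obs();c=bot.camera("wrist"); cv2.imwrite("pics/w2.png",c["img"][:,:,::-1]);print(bot.tip_extent)
E
```

```text
3.9 pos [ 0.4044 -0.229   0.1474] loc [-173.5  -56.9  123.4] rot [-178.1    0.   -30.6] F [-0.5  0.7  0.3] op 39.9 g 0.0 q [-31.  -7. -13.  84.   2. 180.]
[  0.6 -43.2  63.9  -1.9   0.1   3.4]
0.017
```

View pics/w2.png

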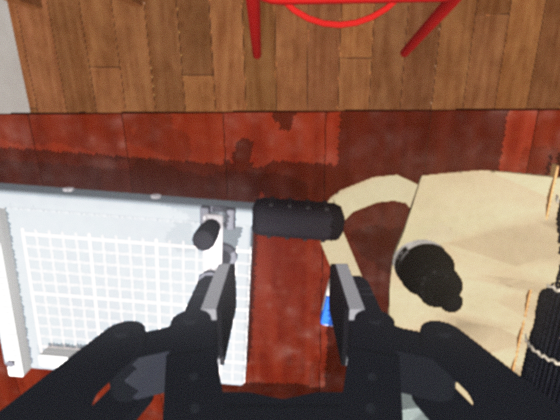

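The wrist joint hit its limit, because joint 6 turns the opposite way to yaw. I'll grip the knob at yaw -15 instead and turn counter-clockwise from there.

```bash
python3 - <<'E'
from mv import *
P=np.array([.3965,-.169]); k=lambda a:P+.038*np.array([np.cos(np.radians(-34+a)),np.sin(np.radians(-34+a))])
print(rel([*k(0),.13],-15))
o=bot.get_obs();c=bot.camera("wrist")
for n,u,v,z in [("knobtop",206,238,.088)]:
    w=wp(c,o,u,v,z); print(n,w.round(4),L(w).round(1))
E
```

```text
[  0.6 -44.6  18.9  -1.9  -0.2 -15.6]
knobtop [ 0.4285 -0.1924  0.088 ] [-129.7  -56.3   64. ]
```

Request:
carry_out:
  moves: "0 -20 0 0 0 -8 40; 1 -44 0 -2 0 -15.6 40; 1 -44 0 -2 0 -15.6 40; 1 -44 0 -2 0 -15.6 40; 1 -44 0 -2 0 -15.6 40"

```text
time: 4.5
ee_pos: [0.4273, -0.1921, 0.1487]
tcp_rot: [179.9, -0.2, -15.1]
wrist_force: [0.3, 0.5, 0.5]
opening: 0.0398
grasp_force: 0.0
```

```bash
python3 - <<'E'
from mv import *
st()
print(rel([.4283,-.1913,.085],-15))
E
```

```text
4.5 pos [ 0.4273 -0.1921  0.1487] loc [-130.1  -55.2  124.7] rot [179.9  -0.2 -15.1] F [0.3 0.5 0.5] op 39.8 g 0.0 q [-24.  -7. -13.  84.  -0. 171.]
[ 0.6 -1.1 63.7  0.1 -0.2 -0.1]
```

Request:
carry_out:
  moves: "1 -1 30 0 0 0 40; 1 -1 55 0 0 0 35; 1 -1 62 0 0 0 35; 1 -1 62 0 0 0 25; 1 -1 62 0 0 0 15; 1 -1 62 0 0 0 8; 1 -1 62 0 0 0 8; 1 -1 62 0 0 0 8; 1 -1 62 0 0 0 8"
  force: 25

```text
time: 5.4
ee_pos: [0.4292, -0.1906, 0.0878]
tcp_rot: [-180.0, -0.2, -15.0]
wrist_force: [0.7, 6.9, -2.1]
opening: 0.0117
grasp_force: 24.3
```

```bash
python3 - <<'E'
from mv import *
st(); o=bot.get_obs(); p=o["ee_pos"]; kn=p[:2]
# arc from actual TCP about estimated pivot
P=np.array([.3965,-.169]); d=kn-P; print("r",np.hypot(*d),np.degrees(np.arctan2(d[1],d[0])))
r0=R.from_euler('z',0)
for a in list(range(8,161,8)):
    t=np.radians(-34+a); w=P+.038*np.array([np.cos(t),np.sin(t)])-(P+.038*np.array([np.cos(np.radians(-34)),np.sin(np.radians(-34))]))
    v=R.from_euler('xyz',o["tcp_rot"],degrees=True).inv().apply([*w,0])*1e3
    print(f"{v[0]:.0f} {v[1]:.0f} 0 0 0 {-a} 8",end="; ")
E
```

```text
5.4 pos [ 0.4292 -0.1906  0.0878] loc [-127.8  -55.9   63.8] rot [-180.    -0.2  -15. ] F [ 0.7  6.9 -2.1] op 11.7 g 24.3 q [-24.  -6. -19.  77.   0. 171.]
r 0.039180514300815865 -33.46388082568647
1 -5 0 0 0 -8 8; 2 -10 0 0 0 -16 8; 2 -16 0 0 0 -24 8; 1 -21 0 0 0 -32 8; -0 -26 0 0 0 -40 8; -3 -31 0 0 0 -48 8; -6 -35 0 0 0 -56 8; -9 -39 0 0 0 -64 8; -13 -43 0 0 0 -72 8; -18 -46 0 0 0 -80 8; -22 -48 0 0 0 -88 8; -27 -49 0 0 0 -96 8; -33 -50 0 0 0 -104 8; -38 -50 0 0 0 -112 8; -43 -50 0 0 0 -120 8; -48 -48 0 0 0 -128 8; -53 -46 0 0 0 -136 8; -58 -43 0 0 0 -144 8; -62 -40 0 0 0 -152 8; -65 -36 0 0 0 -160 8;
```

Request:
carry_out:
  moves: "1 -5 0 0 0 -8 8; 2 -10 0 0 0 -16 8; 2 -16 0 0 0 -24 8; 1 -21 0 0 0 -32 8; 0 -26 0 0 0 -40 8; -3 -31 0 0 0 -48 8; -3 -31 0 0 0 -48 8"

```text
time: 6.1
ee_pos: [0.435, -0.1601, 0.088]
tcp_rot: [179.7, -0.2, 33.3]
wrist_force: [4.2, 4.5, -4.1]
opening: 0.0116
grasp_force: 24.6
```

Request:
carry_out:
  moves: "1 -5 0 0 0 -8 8; 2 -10 0 0 0 -16 8; 2 -16 0 0 0 -24 8; 1 -21 0 0 0 -32 8; 0 -26 0 0 0 -40 8; -3 -31 0 0 0 -48 8; -6 -35 0 0 0 -56 8; -9 -39 0 0 0 -64 8; -13 -43 0 0 0 -72 8; -18 -46 0 0 0 -80 8; -22 -48 0 0 0 -88 8; -27 -49 0 0 0 -96 8; -33 -50 0 0 0 -104 8; -38 -50 0 0 0 -112 8; -42 -50 0 0 0 -118 8; -42 -50 0 0 0 -118 8"

```text
time: 7.7
ee_pos: [0.3703, -0.1403, 0.0878]
tcp_rot: [179.9, 0.1, 151.2]
wrist_force: [-8.7, 11.3, 6.4]
opening: 0.0112
grasp_force: 26.5
```

```bash
python3 - <<'E'
from mv import *
st(); d=bot.get_obs()["ee_pos"][:2]-np.array([.3972,-.1688]); print(np.degrees(np.arctan2(d[1],d[0]))+34,np.hypot(*d))
E
```

```text
7.7 pos [ 0.3703 -0.1403  0.0878] loc [-119.1   21.    63.8] rot [1.799e+02 1.000e-01 1.512e+02] F [-8.7 11.3  6.4] op 11.2 g 26.5 q [-21. -17. -28.  79.   0.   8.]
167.34668200416814 0.03918700717330634
```

```bash
python3 - <<'E'
from mv import *
print(rel(W(-182,-55,100),56)); print(rel(W(-182,-55,14),56))
E
```

```text
[-70.  -69.5 -36.3   0.1  -0.   95.2]
[-69.9 -69.7  49.7   0.1  -0.   95.2]
```

Request:
carry_out:
  moves: "0 0 0 0 0 0 20; 0 0 0 0 0 0 30; 0 0 -10 0 0 0 30; 0 0 -30 0 0 0 40; 0 0 -60 0 0 0 40; 0 0 -60 0 0 0 40"

```text
time: 8.3
ee_pos: [0.373, -0.1423, 0.151]
tcp_rot: [-180.0, 0.6, 150.9]
wrist_force: [0.2, -0.0, -0.1]
opening: 0.0401
grasp_force: 0.0
```

Request:
carry_out:
  moves: "-20 -20 0 0 0 8 55; -40 -40 0 0 0 16 55; -67 -69 0 0 0 24 55; -67 -69 0 0 0 32 55; -67 -69 0 0 0 40 55; -67 -69 0 0 0 48 55; -67 -69 0 0 0 56 55; -67 -69 0 0 0 64 55; -67 -69 10 0 0 72 55; -67 -69 20 0 0 80 55; -67 -69 27 0 0 88 55; -67 -69 27 0 0 95 55; -67 -69 27 0 0 95 55; -67 -69 27 0 0 95 55; -67 -69 27 0 0 95 55"

```text
time: 9.8
ee_pos: [0.3966, -0.2346, 0.1201]
tcp_rot: [179.8, 0.0, 56.1]
wrist_force: [-0.3, 0.4, 0.7]
opening: 0.0551
grasp_force: 0.0
```

```bash
python3 - <<'E'
from mv import *
st(); print(rel(W(-182,-55,14),56)); 
o=bot.get_obs();c=bot.camera("wrist"); cv2.imwrite("pics/w3.png",c["img"][:,:,::-1])
E
```

```text
9.8 pos [ 0.3966 -0.2346  0.1201] loc [-182.5  -53.5   96.1] rot [179.8   0.   56.1] F [-0.3  0.4  0.7] op 55.1 g 0.0 q [-31.  -8. -17.  81.  -0.  93.]
[ 0.5  1.1 82.2  0.2  0.   0.1]
```

View pics/w3.png

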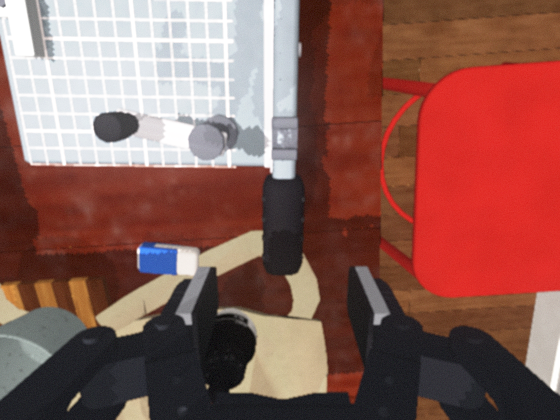

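The catch lies clear at roughly 170° and the handle is lined up with the jaws at column 284. Before descending I'll locate the dark dropper bottle near (230,345).

```bash
python3 - <<'E'
from mv import *
o=bot.get_obs();c=bot.camera("wrist")
for n,u,v,z in [("bottle0",230,330,.004),("bottle0",225,370,.05),("bottle70",225,380,.07),("gripfar",284,174,.05),("gripnear",283,270,.05),("arm",285,100,.05),("cornerbed",270,166,.024),("leftnear bed",25,165,.024)]:
    w=wp(c,o,u,v,z); print(n,w.round(4),L(w).round(1))
E
```

```text
bottle0 [ 0.3102 -0.2907  0.004 ] [-277.3  -13.3  -20. ]
bottle0 [ 0.3143 -0.2899  0.05  ] [-274.4  -16.3   26. ]
bottle70 [ 0.3229 -0.2832  0.07  ] [-264.   -19.7   46. ]
gripfar [ 0.4173 -0.2046  0.05  ] [-146.1  -53.9   26. ]
gripnear [ 0.385  -0.2517  0.05  ] [-203.2  -53.5   26. ]
arm [ 0.439  -0.1732  0.05  ] [-107.9  -54.3   26. ]
cornerbed [ 0.4101 -0.2005  0.024 ] [-146.7  -45.6   -0. ]
leftnear bed [ 0.2878 -0.1173  0.024 ] [-146.2  102.2   -0. ]
```

Request:
carry_out:
  moves: "3 0 30 0 0 0 50; 3 0 60 0 0 0 50; 3 0 81 0 0 0 50; 3 0 81 0 0 0 50; 3 0 81 0 0 0 15; 3 0 81 0 0 0 15; 3 0 81 0 0 0 15; 3 0 81 0 0 0 15; 3 0 81 0 0 0 15"
  force: 35

```text
time: 10.8
ee_pos: [0.3988, -0.2324, 0.0403]
tcp_rot: [179.7, 0.0, 55.9]
wrist_force: [-3.6, 2.7, 6.2]
opening: 0.0232
grasp_force: 37.5
```

```bash
python3 - <<'E'
from mv import *
st()
p0=np.array([-277,6]);
for th in np.linspace(0,1.36,18)[1:]:
    r=lambda t:np.array([-277*np.cos(t)-6*np.sin(t)*-1*-1, 277*np.sin(t)+6*np.cos(t)])
    d=r(th)-r(0); print(f"{th:.2f}: {d[0]:.0f} 0 {-d[1]:.0f} 0 0 0 15",end="; ")
E
```

```text
10.8 pos [ 0.3988 -0.2324  0.0403] loc [-179.5  -54.1   16.3] rot [179.7   0.   55.9] F [-3.6  2.7  6.2] op 23.2 g 37.5 q [-30.  -6. -24.  72.  -0.  94.]
0.08: 0 0 -22 0 0 0 15; 0.16: 3 0 -44 0 0 0 15; 0.24: 7 0 -66 0 0 0 15; 0.32: 12 0 -87 0 0 0 15; 0.40: 20 0 -107 0 0 0 15; 0.48: 29 0 -127 0 0 0 15; 0.56: 39 0 -146 0 0 0 15; 0.64: 51 0 -164 0 0 0 15; 0.72: 65 0 -181 0 0 0 15; 0.80: 80 0 -197 0 0 0 15; 0.88: 96 0 -211 0 0 0 15; 0.96: 113 0 -224 0 0 0 15; 1.04: 132 0 -236 0 0 0 15; 1.12: 151 0 -246 0 0 0 15; 1.20: 171 0 -254 0 0 0 15; 1.28: 192 0 -261 0 0 0 15; 1.36: 213 0 -266 0 0 0 15;
```

Request:
carry_out:
  moves: "0 0 -11 0 0 0 15; 1 0 -22 0 0 0 15; 3 0 -33 0 0 0 15; 5 0 -44 0 0 0 15; 7 0 -55 0 0 0 15; 10 0 -66 0 0 0 15; 13 0 -77 0 0 0 15; 16 0 -87 0 0 0 15; 16 0 -87 0 0 0 15"

```text
time: 11.7
ee_pos: [0.4083, -0.2183, 0.1278]
tcp_rot: [179.6, -0.1, 56.0]
wrist_force: [4.9, 0.8, -2.3]
opening: 0.0234
grasp_force: 36.2
```

Request:
carry_out:
  moves: "4 0 -10 0 0 0 15; 9 0 -20 0 0 0 15; 14 0 -30 0 0 0 15; 19 0 -40 0 0 0 15; 24 0 -50 0 0 0 15; 29 0 -59 0 0 0 15; 35 0 -68 0 0 0 15; 42 0 -77 0 0 0 15; 49 0 -86 0 0 0 15; 57 0 -94 0 0 0 15; 65 0 -102 0 0 0 15; 73 0 -110 0 0 0 15; 81 0 -117 0 0 0 15; 89 0 -124 0 0 0 15; 98 0 -131 0 0 0 15; 107 0 -137 0 0 0 15; 107 0 -137 0 0 0 15"

```text
time: 13.4
ee_pos: [0.469, -0.1301, 0.2641]
tcp_rot: [179.5, -0.0, 56.0]
wrist_force: [14.0, -7.0, -3.7]
opening: 0.0233
grasp_force: 38.0
```

Request:
carry_out:
  moves: "9 0 -6 0 0 0 15; 19 0 -12 0 0 0 15; 29 0 -17 0 0 0 15; 39 0 -22 0 0 0 15; 49 0 -26 0 0 0 15; 59 0 -30 0 0 0 15; 69 0 -34 0 0 0 15; 80 0 -37 0 0 0 15; 91 0 -40 0 0 0 15; 102 0 -42 0 0 0 15; 102 0 -42 0 0 0 15; 102 0 -42 0 0 0 15"

```text
time: 14.6
ee_pos: [0.5264, -0.0467, 0.3057]
tcp_rot: [179.3, 0.0, 55.9]
wrist_force: [19.7, -12.4, -3.4]
opening: 0.0234
grasp_force: 39.7
```

```bash
python3 - <<'E'
from mv import *
st()
c=bot.camera("scene"); cv2.imwrite("pics/s2.png",c["img"][:,:,::-1])
E
```

```text
14.6 pos [ 0.5264 -0.0467  0.3057] loc [ 45.9 -56.  281.7] rot [179.3   0.   55.9] F [ 19.7 -12.4  -3.4] op 23.4 g 39.7 q [ -5.   3.  15. 101.  -0. 119.]
```

View pics/s2.png

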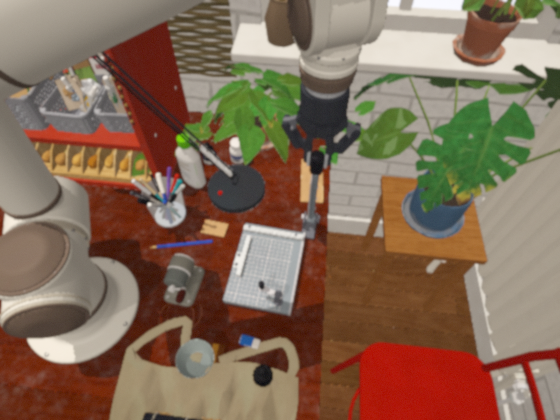

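The blade arm is at about 1.36 rad and the catch is clear. I'll release, lift off, and head for the strip.

Request:
carry_out:
  moves: "0 0 0 0 0 0 30; 0 0 0 0 0 0 45; 0 0 0 0 0 0 50; 0 0 -20 0 0 0 50; 0 0 -50 0 0 0 50; 0 0 -75 0 0 0 50; 0 0 -75 0 0 0 50; 0 0 -75 0 0 0 50"

```text
time: 15.45
ee_pos: [0.5234, -0.0447, 0.38]
tcp_rot: [179.8, 0.0, 56.0]
wrist_force: [0.1, 0.7, -0.2]
opening: 0.0499
grasp_force: 0.0
```

```bash
python3 - <<'E'
from mv import *
st(); print(rel([.60,.07,.36],63),rel([.612,.105,.22],63))
E
```

```text
15.45 pos [ 0.5234 -0.0447  0.38  ] loc [ 45.8 -52.4 356. ] rot [179.8   0.   56. ] F [ 0.1  0.7 -0.2] op 49.9 g 0.0 q [ -5.   7.  27. 110.  -0. 119.]
[138.   -0.8  19.9   0.2   0.   -7. ] [173.7 -11.  159.9   0.2   0.   -7. ]
```

Request:
carry_out:
  moves: "40 0 0 0 0 0 50; 80 0 0 0 0 0 60; 138 -1 10 0 0 -7 80; 155 -5 50 0 0 -7 80; 170 -10 90 0 0 -7 80; 174 -11 130 0 0 -7 80; 174 -11 160 0 0 -7 80; 174 -11 160 0 0 -7 80; 174 -11 160 0 0 -7 80; 174 -11 160 0 0 -7 80"

```text
time: 16.45
ee_pos: [0.6126, 0.105, 0.2218]
tcp_rot: [179.7, -0.0, 62.9]
wrist_force: [-0.0, -0.2, 0.7]
opening: 0.0802
grasp_force: 0.0
```

```bash
python3 - <<'E'
from mv import *
st()
c=bot.camera("wrist"); cv2.imwrite("pics/w4.png",c["img"][:,:,::-1])
E
```

```text
16.45 pos [0.6126 0.105  0.2218] loc [219.8 -42.6 197.8] rot [179.7  -0.   62.9] F [-0.  -0.2  0.7] op 80.2 g 0.0 q [ 10.  14.  18.  93.  -0. 127.]
```

View pics/w4.png

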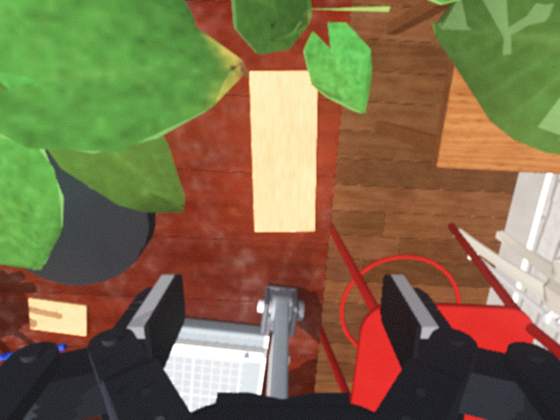

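The strip's corners are at (249,71), (317,71), (316,232) and (254,233). The hinge is at (280,300), and leaves hang over the far left.

```bash
python3 - <<'E'
from mv import *
o=bot.get_obs();c=bot.camera("wrist")
w=np.array([wp(c,o,u,v,.005) for u,v in [(249,71),(317,71),(316,232),(254,233)]]);m=w.mean(0);d=w[0]+w[1]-w[2]-w[3]
print(w.round(4).tolist(),m.round(4),np.degrees(np.arctan2(d[1],d[0])),[np.linalg.norm(w[i]-w[i-1]).round(4) for i in range(4)])
yaw=np.degrees(np.arctan2(d[1],d[0]))
print(rel([m[0],m[1],.03],yaw))
for n,u,v,z in [("hinge",281,300,.045)]: print(L(wp(c,o,u,v,z)))
E
```

```text
[[0.6315, 0.204, 0.005], [0.6842, 0.177, 0.005], [0.6189, 0.0422, 0.005], [0.5637, 0.0694, 0.005]] [0.6246 0.1231 0.005 ] 63.70537126386255 [np.float64(0.1507), np.float64(0.0592), np.float64(0.1498), np.float64(0.0616)]
[ 2.130e+01  1.100e+00  1.918e+02  4.000e-01 -1.000e-01 -8.000e-01]
[115.06441463 -54.62200763  21.        ]
```

Request:
carry_out:
  moves: "20 1 40 0 0 -1 80; 20 1 80 0 0 -1 80; 20 1 120 0 0 -1 80; 20 1 160 0 0 -1 80; 20 1 187 0 0 -1 80; 20 1 195 0 0 -1 80; 20 1 200 0 0 -1 80; 20 1 203 0 0 -1 80; 20 1 203 0 0 -1 80"

```text
time: 17.45
ee_pos: [0.6236, 0.1221, 0.0181]
tcp_rot: [179.7, -0.0, 64.0]
wrist_force: [0.3, 1.0, 0.1]
opening: 0.0798
grasp_force: 0.0
```

Request:
carry_out:
  moves: "0 0 0 0 0 0 70; 0 0 2 0 0 0 68; 0 0 4 0 0 0 68; 0 0 6 0 0 0 68; 0 0 6 0 0 0 68"

```text
time: 17.95
ee_pos: [0.6225, 0.1219, 0.0102]
tcp_rot: [179.8, 0.1, 64.0]
wrist_force: [-0.3, 0.4, 0.0]
opening: 0.0682
grasp_force: 0.0
```

Request:
carry_out:
  moves: "0 0 1 0 0 0 68; 0 0 2 0 0 0 68; 0 0 2 0 0 0 68"

```text
time: 18.25
ee_pos: [0.6227, 0.1219, 0.01]
tcp_rot: [179.8, 0.0, 64.0]
wrist_force: [-4.5, -1.4, 11.3]
opening: 0.0678
grasp_force: 5.6
```

Request:
carry_out:
  moves: "0 0 -4 0 0 0 68; 0 0 -4 0 0 0 64; 0 0 -4 0 0 0 60; 0 0 -4 0 0 0 56; 0 0 -4 0 0 0 56; 0 0 -4 0 0 0 56; 0 0 -4 0 0 0 56"
  force: 25

```text
time: 18.95
ee_pos: [0.6229, 0.1219, 0.0128]
tcp_rot: [179.8, 0.0, 64.0]
wrist_force: [-0.3, -0.3, 5.9]
opening: 0.0588
grasp_force: 27.1
```

Request:
carry_out:
  moves: "0 0 -20 0 0 0 56; 0 0 -50 0 0 0 56; 0 0 -90 0 0 0 56; 0 0 -90 0 0 0 56; 0 0 -90 0 0 0 56"

```text
time: 19.45
ee_pos: [0.6227, 0.1223, 0.1028]
tcp_rot: [179.7, 0.0, 64.0]
wrist_force: [-1.0, 0.5, -2.0]
opening: 0.0588
grasp_force: 27.4
```

```bash
python3 - <<'E'
from mv import *
st()
for x,y,z in [(200,40,90),(-30,40,90),(-30,-5,90)]: print(rel(W(x,y,z),146))
E
```

```text
19.45 pos [0.6227 0.1223 0.1028] loc [239.8 -41.3  78.8] rot [179.7   0.   64. ] F [-1.   0.5 -2. ] op 58.8 g 27.4 q [ 11.  16.   7.  80.  -0. 127.]
[-28.1 -86.  -11.5   0.2   0.2 -82. ]
[-2.559e+02 -1.179e+02 -1.160e+01  2.000e-01  2.000e-01 -8.200e+01]
[-2.621e+02 -7.340e+01 -1.140e+01  2.000e-01  2.000e-01 -8.200e+01]
```

Request:
carry_out:
  moves: "-7 -20 -12 0 0 -8 56; -14 -45 -12 0 0 -16 56; -20 -65 -12 0 0 -24 56; -28 -86 -12 0 0 -32 56; -28 -86 -12 0 0 -40 56; -28 -86 -12 0 0 -48 56; -28 -86 -12 0 0 -56 56; -28 -86 -12 0 0 -64 56; -28 -86 -12 0 0 -72 56; -60 -90 -12 0 0 -80 56; -90 -95 -12 0 0 -82 56; -120 -99 -12 0 0 -82 56; -150 -103 -12 0 0 -82 56; -180 -107 -12 0 0 -82 56; -220 -113 -12 0 0 -82 56; -256 -118 -12 0 0 -82 56; -256 -118 -12 0 0 -82 56; -256 -118 -12 0 0 -82 56; -256 -118 -12 0 0 -82 56"

```text
time: 21.35
ee_pos: [0.4039, -0.0556, 0.1135]
tcp_rot: [-180.0, 0.1, 146.0]
wrist_force: [0.9, -0.3, -0.6]
opening: 0.059
grasp_force: 27.5
```

```bash
python3 - <<'E'
from mv import *
st()
print(rel(W(-30,-5,90),146))
c=bot.camera("wrist"); cv2.imwrite("pics/w5.png",c["img"][:,:,::-1])
E
```

```text
21.35 pos [ 0.4039 -0.0556  0.1135] loc [-30.   40.5  89.5] rot [-1.80e+02  1.00e-01  1.46e+02] F [ 0.9 -0.3 -0.6] op 59.0 g 27.5 q [ -8. -15. -24.  82.  -0.  26.]
[-45.5   0.   -0.4  -0.    0.1  -0. ]
```

View pics/w5.png

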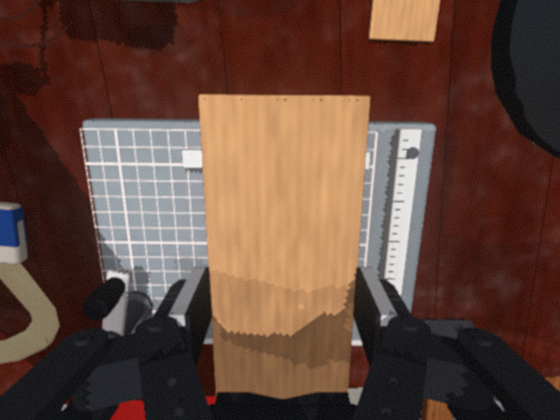

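The wrist view shows the strip held square. The bed's left edge is at row ~122 between columns 83 and 435, and the fence is at columns 388–420. That was my last picture, so from here I'll work from numbers.

```bash
python3 - <<'E'
from mv import *
o=bot.get_obs();c=bot.camera("wrist")
for n,u,v,z in [("bed -150,100",83,121,.024),("bed 55,100",435,125,.024),("fence face top y~97",401,130,.035),("fence face low",386,310,.035),("strip far L",200,95,.105),("strip far R",368,95,.105),("stop inner left end(-90,75)top",183,169,.035)]:
    print(n,L(wp(c,o,u,v,z)).round(1))
E
```

```text
bed -150,100 [-142.5  103.5   -0. ]
bed 55,100 [ 57.2 101.3  -0. ]
fence face top y~97 [34.7 99.6 11. ]
fence face low [ 36.2 -12.4  11. ]
strip far L [-57.8 118.1  81. ]
strip far R [  0.  118.1  81. ]
stop inner left end(-90,75)top [-85.1  78.2  11. ]
```

Request:
carry_out:
  moves: "-15 0 0 0 0 0 56; -32 0 0 0 0 0 56; -47 0 0 0 0 0 56; -47 0 20 0 0 0 56; -47 0 40 0 0 0 56; -47 0 60 0 0 0 56; -47 0 68 0 0 0 56; -47 0 72 0 0 0 56; -47 0 75 0 0 0 56; -47 0 75 0 0 0 56; -47 0 75 0 0 0 56"

```text
time: 22.55
ee_pos: [0.4436, -0.0826, 0.0403]
tcp_rot: [180.0, 0.3, 146.0]
wrist_force: [0.1, -0.9, -0.3]
opening: 0.0589
grasp_force: 27.5
```

Request:
carry_out:
  moves: "0 0 1 0 0 0 56; 0 0 2 0 0 0 56; 0 0 3 0 0 0 56; 0 0 3 0 0 0 56"

```text
time: 22.95
ee_pos: [0.4433, -0.0826, 0.0369]
tcp_rot: [-180.0, 0.2, 146.0]
wrist_force: [-1.5, -0.5, 3.1]
opening: 0.0592
grasp_force: 27.8
```

Request:
carry_out:
  moves: "2 0 0 0 0 0 56; 4 0 0 0 0 0 56; 5 0 0 0 0 0 56; 6 0 0 0 0 0 56; 6 0 0 0 0 0 56"

```text
time: 23.45
ee_pos: [0.4384, -0.0792, 0.0368]
tcp_rot: [-180.0, 0.3, 146.0]
wrist_force: [1.1, -0.6, 4.8]
opening: 0.0588
grasp_force: 28.1
```

Request:
carry_out:
  moves: "1 0 0 0 0 0 56; 2 0 0 0 0 0 56; 2 0 0 0 0 0 56"

```text
time: 23.75
ee_pos: [0.437, -0.0783, 0.0368]
tcp_rot: [-180.0, 0.3, 145.9]
wrist_force: [2.9, -2.7, 4.7]
opening: 0.0588
grasp_force: 28.0
```

Request:
carry_out:
  moves: "1 0 0 0 0 0 56; 2 0 0 0 0 0 56; 2 0 0 0 0 0 56"

```text
time: 24.05
ee_pos: [0.4369, -0.0782, 0.0373]
tcp_rot: [-180.0, 0.5, 145.9]
wrist_force: [11.4, -10.3, -0.8]
opening: 0.0586
grasp_force: 27.6
```

```bash
python3 - <<'E'
from mv import *
st(); a=R.from_euler('xyz',bot.get_obs()["tcp_rot"],degrees=True).inv().apply([np.cos(H[2]),np.sin(H[2]),0]); print(a)
E
```

```text
24.05 pos [ 0.4369 -0.0782  0.0373] loc [-30.4   0.6  13.3] rot [-180.     0.5  145.9] F [ 11.4 -10.3  -0.8] op 58.6 g 27.6 q [-10.  -9. -27.  72.  -0.  24.]
[ 1.17255257e-03  9.99999149e-01 -5.72107557e-04]
```

Request:
carry_out:
  moves: "0 3 0 0 0 0 56; 0 6 0 0 0 0 56; 0 9 0 0 0 0 56; 0 12 0 0 0 0 56; 0 12 0 0 0 0 56"

```text
time: 24.55
ee_pos: [0.4432, -0.069, 0.037]
tcp_rot: [-179.8, 0.5, 145.9]
wrist_force: [8.9, -16.0, 0.6]
opening: 0.0586
grasp_force: 27.7
```

Request:
carry_out:
  moves: "0 12 0 0 0 0 60; 0 12 0 0 0 0 65; 0 12 0 0 0 0 65; 0 12 -10 0 0 0 65; 0 12 -30 0 0 0 65; 0 12 -45 0 0 0 40; 0 -30 -45 0 0 0 0; 0 -30 -45 0 0 0 0; 0 -30 -45 0 0 0 0"

```text
time: 25.45
ee_pos: [0.4237, -0.0919, 0.0809]
tcp_rot: [-180.0, 0.1, 145.9]
wrist_force: [-0.5, 0.2, 0.1]
opening: 0.0069
grasp_force: 0.0
```

```bash
python3 - <<'E'
from mv import *
st(); print(rel(W(-71,2,19.5),146))
E
```

```text
25.45 pos [ 0.4237 -0.0919  0.0809] loc [-49.1   3.8  56.9] rot [-1.800e+02  1.000e-01  1.459e+02] F [-0.5  0.2  0.1] op 6.9 g 0.0 q [-12. -11. -24.  77.  -0.  22.]
[ -1.8 -21.9  37.4  -0.    0.1  -0.1]
```

My shifts in that call were counted from the dragged pose, so the jaws went 12 mm further towards the fence than I intended. I'll check where the strip is now.

```bash
cat > strip.py <<'E'
from mv import *
def strip(name="top",z=.029):
    c=bot.camera(name) ; h=cv2.cvtColor(c["img"],cv2.COLOR_RGB2HSV)
    m=cv2.inRange(h,(8,60,110),(22,190,255)); 
    pj=np.array([w2p(c,W(x,y,5)) for x,y in [(-100,-100),(60,-100),(60,90),(-100,90)]]).astype(np.int32)
    roi=np.zeros(m.shape,np.uint8); cv2.fillPoly(roi,[pj],255); m&=roi
    k=max(cv2.findContours(m,cv2.RETR_EXTERNAL,cv2.CHAIN_APPROX_NONE)[0],key=cv2.contourArea)
    pts=np.array([L(p2w(c,u,v,z))[:2] for u,v in k[:,0]],np.float32)
    print(name,len(k),cv2.minAreaRect(pts),"x",pts[:,0].min(),pts[:,0].max(),"y",pts[:,1].min(),pts[:,1].max())
if __name__=="__main__":
    strip("top"); strip("scene")
E
python3 strip.py
```

```text
top 83 ((-3.417205810546875, 32.44915771484375), (48.4338493347168, 82.49750518798828), 0.8850842714309692) x -28.250973 20.457846 y -8.500375 74.04714
scene 103 ((-9.07391357421875, -39.11853790283203), (73.49744415283203, 69.08518981933594), 87.55751037597656) x -44.035088 24.128147 y -77.01059 -1.0146164
```

Request:
carry_out:
  moves: "-2 -22 15 0 0 0 0; -2 -22 30 0 0 0 0; -2 -22 38 0 0 0 0; -2 -22 38 0 0 0 0; -2 -17 38 0 0 0 0; -2 -12 38 0 0 0 0; -2 -7 38 0 0 0 0; -2 -7 38 0 0 0 0"

```text
time: 26.35
ee_pos: [0.4231, -0.0981, 0.0439]
tcp_rot: [-180.0, 0.3, 146.0]
wrist_force: [0.4, -0.3, 0.1]
opening: 0.0002
grasp_force: 0.0
```

Request:
carry_out:
  moves: "0 2 0 0 0 0 0; 0 4 0 0 0 0 0; 0 6 0 0 0 0 0; 0 8 0 0 0 0 0; 0 8 0 0 0 0 0"

```text
time: 26.85
ee_pos: [0.4271, -0.092, 0.0435]
tcp_rot: [-180.0, 0.2, 146.0]
wrist_force: [-0.6, 0.4, 0.8]
opening: -0.0003
grasp_force: 0.0
```

Request:
carry_out:
  moves: "0 1 0 0 0 0 0; 0 2 0 0 0 0 0; 0 3 0 0 0 0 0; 0 3 0 0 0 0 0"

```text
time: 27.25
ee_pos: [0.4287, -0.0896, 0.0435]
tcp_rot: [-180.0, 0.2, 146.0]
wrist_force: [0.2, 1.2, -0.0]
opening: -0.0
grasp_force: 0.0
```

Request:
carry_out:
  moves: "0 1 0 0 0 0 0; 0 2 0 0 0 0 0; 0 3 0 0 0 0 0; 0 4 0 0 0 0 0; 0 4 0 0 0 0 0"

```text
time: 27.75
ee_pos: [0.431, -0.0862, 0.0435]
tcp_rot: [-180.0, 0.2, 146.0]
wrist_force: [-0.2, -0.4, -0.5]
opening: 0.0
grasp_force: 0.0
```

Request:
carry_out:
  moves: "0 1 0 0 0 0 0; 0 2 0 0 0 0 0; 0 3 0 0 0 0 0; 0 3 0 0 0 0 0"

```text
time: 28.15
ee_pos: [0.4326, -0.0837, 0.0435]
tcp_rot: [-180.0, 0.2, 146.0]
wrist_force: [-0.2, 1.3, 0.1]
opening: 0.0001
grasp_force: 0.0
```

```bash
python3 strip.py; python3 -c "
from mv import *
st()"
```

```text
top 78 ((6.364742279052734, 35.459503173828125), (44.96904373168945, 79.38944244384766), 1.4379212856292725) x -17.053192 29.20226 y -3.7729652 75.301216
scene 90 ((-1.1505813598632812, -43.79901885986328), (65.81041717529297, 66.53225708007812), 0.1732054054737091) x -34.047337 31.827473 y -77.01059 -10.532455
28.25 pos [ 0.4326 -0.0838  0.0435] loc [-37.4   1.   19.5] rot [-180.     0.2  146. ] F [ 0.1  0.1 -0.3] op -0.2 g 0.0 q [-11.  -9. -26.  73.  -0.  23.]
```

Request:
carry_out:
  moves: "0 1 0 0 0 0 0; 0 2 0 0 0 0 0; 0 2 0 0 0 0 0"

```text
time: 28.55
ee_pos: [0.4337, -0.0821, 0.0435]
tcp_rot: [-180.0, 0.2, 146.0]
wrist_force: [0.3, -0.4, -0.6]
opening: -0.0001
grasp_force: 0.0
```

Request:
carry_out:
  moves: "0 1 0 0 0 0 0; 0 2 0 0 0 0 0; 0 2 0 0 0 0 0"

```text
time: 28.85
ee_pos: [0.4345, -0.0806, 0.0435]
tcp_rot: [-179.9, 0.2, 146.0]
wrist_force: [-3.1, -3.1, 0.6]
opening: -0.0003
grasp_force: 1.8
```

Request:
carry_out:
  moves: "0 1 0 0 0 0 0; 0 2 0 0 0 0 0; 0 2 0 0 0 0 0"

```text
time: 29.15
ee_pos: [0.4346, -0.0801, 0.0434]
tcp_rot: [-179.7, 0.2, 145.9]
wrist_force: [-9.8, -9.6, 4.9]
opening: -0.0002
grasp_force: 6.8
```

The fence contact is firm at about 14 N. For the end push I'll lift, tilt the tool away from the raised arm, and go round to the strip's right end.

```bash
python3 - <<'E'
from mv import *
st()
for x,y,z in [(-45,1,100),(-10,-102,100),(-10,-102,9)]: print(rel(W(x,y,z),146))
E
```

```text
29.15 pos [ 0.4346 -0.0801  0.0434] loc [-33.2   1.4  19.4] rot [-179.7    0.2  145.9] F [-9.8 -9.6  4.9] op -0.2 g 6.8 q [-10.  -9. -26.  73.  -0.  24.]
[ -0.7 -12.2 -80.6  -0.3   0.2  -0.1]
[-1.036e+02  2.300e+01 -8.040e+01 -3.000e-01  2.000e-01 -1.000e-01]
[-1.034e+02  2.340e+01  1.060e+01 -3.000e-01  2.000e-01 -1.000e-01]
```

Request:
carry_out:
  moves: "0 -5 0 0 0 0 0; 0 -12 -5 0 0 0 0; 0 -14 -40 0 0 0 0; 0 -14 -80 -8 0 0 0; -30 -8 -80 -15 0 0 0; -60 0 -80 -15 0 0 0; -103 10 -80 -15 0 0 0; -103 20 -80 -15 0 0 0; -103 20 -80 -15 0 0 0; -103 20 -80 -15 0 0 0; -103 20 -80 -15 0 0 0"

```text
time: 30.25
ee_pos: [0.5316, -0.1195, 0.1246]
tcp_rot: [165.0, 0.3, 146.0]
wrist_force: [0.8, 0.2, 0.1]
opening: 0.0002
grasp_force: 0.0
```

```bash
python3 - <<'E'
from mv import *
st(); o=bot.get_obs()
r=R.from_euler('xyz',o["tcp_rot"],degrees=True); print("toolz local",R.from_euler('z',-H[2]).apply(r.as_matrix()[:,2]))
for y in (-102,-85): print(1e3*r.inv().apply(W(-14,y,10)-o["ee_pos"]))
from strip import strip
strip("top"); strip("scene")
E
```

```text
30.25 pos [ 0.5316 -0.1195  0.1246] loc [ -11.7 -101.   100.6] rot [165.    0.3 146. ] F [0.8 0.2 0.1] op 0.2 g 0.0 q [-20.  -1. -10.  76.  14.  15.]
toolz local [ 0.25861743 -0.00445074 -0.96596957]
[ -0.56533119 -25.69305887  86.89098951]
[ 16.43449045 -25.67463654  86.81532693]
top 141 ((3.239452362060547, -0.13208770751953125), (151.64566040039062, 63.04777526855469), 89.02308654785156) x -29.393547 33.669678 y -76.39164 75.301216
scene 168 ((0.4878730773925781, -0.2245025634765625), (67.38076782226562, 152.8767852783203), 0.007970175705850124) x -33.195427 34.18526 y -76.66023 76.21802
```

Request:
carry_out:
  moves: "0 -8 30 0 0 0 0; 0 -17 58 0 0 0 0; 0 -26 87 0 0 0 0; 0 -26 87 0 0 0 0; 4 -26 87 0 0 0 0; 8 -26 87 0 0 0 0; 11 -26 87 0 0 0 0; 11 -26 87 0 0 0 0"

```text
time: 31.15
ee_pos: [0.5222, -0.1159, 0.0344]
tcp_rot: [165.0, 0.3, 146.0]
wrist_force: [-0.2, 1.1, 0.6]
opening: 0.0
grasp_force: 0.0
```

Request:
carry_out:
  moves: "1 0 0 0 0 0 0; 2 0 0 0 0 0 0; 3 0 0 0 0 0 0; 3 0 0 0 0 0 0"

```text
time: 31.55
ee_pos: [0.5194, -0.1142, 0.033]
tcp_rot: [165.0, 0.2, 146.0]
wrist_force: [-0.5, 0.1, 0.7]
opening: -0.0002
grasp_force: 0.0
```

Request:
carry_out:
  moves: "1 0 0 0 0 0 0; 2 0 0 0 0 0 0; 2 0 0 0 0 0 0"

```text
time: 31.85
ee_pos: [0.5176, -0.1131, 0.033]
tcp_rot: [165.0, 0.2, 146.0]
wrist_force: [-0.4, -0.0, -0.1]
opening: -0.0002
grasp_force: 0.0
```

Request:
carry_out:
  moves: "1 0 0 0 0 0 0; 2 0 0 0 0 0 0; 2 0 0 0 0 0 0"

```text
time: 32.15
ee_pos: [0.5161, -0.112, 0.0331]
tcp_rot: [165.0, 0.2, 146.0]
wrist_force: [0.0, -0.5, -0.2]
opening: 0.0
grasp_force: 0.0
```

Request:
carry_out:
  moves: "1 0 0 0 0 0 0; 2 0 0 0 0 0 0; 2 0 0 0 0 0 0"

```text
time: 32.45
ee_pos: [0.5159, -0.1118, 0.0339]
tcp_rot: [165.0, 0.4, 145.9]
wrist_force: [5.6, -3.8, -0.6]
opening: 0.0001
grasp_force: 3.7
```

Request:
carry_out:
  moves: "1 0 0 0 0 0 0; 2 0 0 0 0 0 0; 2 0 0 0 0 0 0"

```text
time: 32.75
ee_pos: [0.5158, -0.1117, 0.0349]
tcp_rot: [165.0, 0.7, 145.9]
wrist_force: [10.6, -9.3, 0.9]
opening: 0.0001
grasp_force: 7.2
```

Request:
carry_out:
  moves: "-5 0 0 0 0 0 0; -16 0 0 0 0 0 0; -16 8 -30 0 0 0 0; -16 18 -60 0 0 0 0; -16 26 -87 0 0 0 0; 20 10 -87 8 0 0 0; 50 -10 -87 15 0 0 0; 85 -25 -87 15 0 0 0; 85 -25 -87 15 0 0 0; 85 -25 -87 15 0 0 0"

```text
time: 33.75
ee_pos: [0.4162, -0.1006, 0.1105]
tcp_rot: [180.0, 0.2, 146.0]
wrist_force: [-0.2, -0.1, -0.3]
opening: 0.0
grasp_force: 0.0
```

```bash
python3 - <<'E'
from mv import *
st(); print(rel(W(-48,1,60),146),rel(W(-48,1,19.5),146))
E
```

```text
33.75 pos [ 0.4162 -0.1006  0.1105] loc [-60.5   5.2  86.5] rot [180.    0.2 146. ] F [-0.2 -0.1 -0.3] op 0.0 g 0.0 q [-14. -13. -22.  81.  -0.  20.]
[-4.1 12.5 26.5  0.   0.2 -0. ] [-3.9 12.5 67.   0.   0.2 -0. ]
```

Request:
carry_out:
  moves: "-4 12 26 0 0 0 0; -4 12 50 0 0 0 0; -4 12 67 0 0 0 0; -4 12 67 0 0 0 0; -4 16 67 0 0 0 0; -4 20 67 0 0 0 0; -4 23 67 0 0 0 0; -4 25 67 0 0 0 0; -4 25 67 0 0 0 0"

```text
time: 34.65
ee_pos: [0.4338, -0.0821, 0.0434]
tcp_rot: [-180.0, 0.2, 146.0]
wrist_force: [-0.2, 0.5, -0.9]
opening: -0.0005
grasp_force: 0.0
```

Request:
carry_out:
  moves: "0 1 0 0 0 0 0; 0 2 0 0 0 0 0; 0 3 0 0 0 0 0; 0 3 0 0 0 0 0"

```text
time: 35.05
ee_pos: [0.4348, -0.0806, 0.0433]
tcp_rot: [-179.9, 0.2, 145.9]
wrist_force: [-3.0, -5.0, 0.9]
opening: 0.0
grasp_force: 3.0
```

Request:
carry_out:
  moves: "0 1 0 0 0 0 0; 0 2 0 0 0 0 0; 0 2 0 0 0 0 0; 0 -4 0 0 0 0 0; 0 -12 0 0 0 0 0; 0 -14 -40 0 0 0 0; 0 -14 -90 0 0 0 0; 0 -60 -140 0 0 0 0; 0 -100 -160 0 0 0 0; 0 -150 -160 0 0 0 0; 0 -150 -160 0 0 0 0; 0 -150 -160 0 0 0 0; 0 -150 -160 0 0 0 0"

```text
time: 36.35
ee_pos: [0.3509, -0.2035, 0.203]
tcp_rot: [180.0, 0.2, 145.9]
wrist_force: [0.0, -0.5, -0.2]
opening: 0.0002
grasp_force: 0.0
```

```bash
python3 - <<'E'
from mv import *
from strip import strip
st(); strip("top"); strip("scene")
c=bot.camera("scene"); g=c["img"].astype(int)
th=1.36; 
for th in (0,1.0,1.2,1.3,1.36,1.4):
    w=W(98-277*np.cos(th)+6*np.sin(th),-54,8+277*np.sin(th)+6*np.cos(th)); u,v=w2p(c,w).round().astype(int); print(th,(u,v),g[v-2:v+3,u-2:u+3].mean((0,1)).round())
m=(g.max(2)<45); n,l,s,ce=cv2.connectedComponentsWithStats(m.astype(np.uint8))
print([(s[i].tolist()) for i in range(1,n) if s[i,4]>60 and 230<ce[i][0]<360 and 100<ce[i][1]<330])
E
```

```text
36.35 pos [ 0.3509 -0.2035  0.203 ] loc [-182.3    1.8  179. ] rot [180.    0.2 145.9] F [ 0.  -0.5 -0.2] op 0.2 g 0.0 q [-30. -16. -14.  91.  -0.   4.]
top 141 ((2.7484874725341797, 0.39780426025390625), (150.53965759277344, 61.8563346862793), 89.10256958007812) x -29.29855 32.952198 y -75.22542 75.301216
scene 94 ((1.7717208862304688, -42.05580520629883), (67.21174621582031, 65.32152557373047), 88.24016571044922) x -31.102934 34.18526 y -76.30867 -8.672845
0 (np.int64(291), np.int64(325)) [92. 30. 10.]
1.0 (np.int64(307), np.int64(210)) [92. 68. 62.]
1.2 (np.int64(312), np.int64(179)) [114. 107. 105.]
1.3 (np.int64(315), np.int64(165)) [17. 17. 18.]
1.36 (np.int64(316), np.int64(157)) [31. 30. 33.]
1.4 (np.int64(317), np.int64(152)) [36. 32. 34.]
[[310, 150, 14, 24, 261], [235, 254, 49, 46, 798]]
```

Request:
carry_out:
  moves: "0 5 0 0 0 8 0; 0 10 0 0 0 16 0; 0 20 0 0 0 24 0; 0 30 0 0 0 32 0; 0 40 0 0 0 40 0; 0 50 0 0 0 48 0; 0 60 0 0 0 56 0; 0 60 0 0 0 64 0; 0 60 0 0 0 72 0; 0 60 0 0 0 80 0; 0 60 0 0 0 88 0; 0 60 0 0 0 90 0; 0 60 0 0 0 90 0; 0 60 0 0 0 90 0"

```text
time: 37.9
ee_pos: [0.3846, -0.1534, 0.2031]
tcp_rot: [179.8, 0.0, 56.1]
wrist_force: [0.2, -0.9, -0.2]
opening: -0.0003
grasp_force: 0.0
```

```bash
python3 - <<'E'
from mv import *
st(); o=bot.get_obs(); c=bot.camera("wrist"); img=c["img"]; cv2.imwrite("pics/w6.png",img[:,:,::-1])
cn=[(100,100),(450,100),(450,320),(100,320)]
src=np.array(cn,np.float32); dst=np.array([L(wp(c,o,u,v,.029))[:2] for u,v in cn],np.float32)
# rectified: col = (x+60)*4, row=(90-y)*2
pix=np.c_[(dst[:,0]+60)*4,(90-dst[:,1])*2].astype(np.float32)
rc=cv2.warpPerspective(img,cv2.getPerspectiveTransform(src,pix),(520,360),flags=cv2.INTER_LINEAR).astype(float)
sat=rc.max(2)-rc.min(2)
for y in range(80,-81,-10):
    r=int((90-y)*2); s=cv2.blur(sat,(5,7))[r]; v=rc[r-3:r+4].mean((0,2)); tan=np.where(s>45)[0]
    print(y,"sat",s[::24].round().astype(int).tolist(),"V",v[320:500:12].round().astype(int).tolist())
E
```

```text
37.9 pos [ 0.3846 -0.1534  0.2031] loc [-121.9    1.8  179.1] rot [179.8   0.   56.1] F [ 0.2 -0.9 -0.2] op -0.3 g 0.0 q [-22. -14. -13.  91.  -0. 102.]
80 sat [1, 1, 2, 2, 2, 1, 2, 1, 1, 1, 0, 1, 0, 0, 0, 0, 0, 0, 0, 0, 0, 0] V [138, 0, 0, 0, 0, 0, 0, 0, 0, 0, 0, 0, 0, 0, 0]
70 sat [9, 6, 9, 7, 1, 8, 65, 66, 69, 75, 84, 72, 77, 80, 0, 0, 0, 0, 0, 0, 0, 0] V [130, 0, 0, 0, 0, 0, 0, 0, 0, 0, 0, 0, 0, 0, 0]
60 sat [7, 7, 7, 7, 1, 7, 66, 70, 70, 75, 77, 79, 77, 76, 0, 0, 0, 0, 0, 0, 0, 0] V [139, 0, 0, 0, 0, 0, 0, 0, 0, 0, 0, 0, 0, 0, 0]
50 sat [8, 7, 6, 7, 2, 7, 71, 76, 73, 75, 80, 81, 80, 78, 0, 0, 0, 0, 0, 0, 0, 0] V [151, 0, 0, 0, 0, 0, 0, 0, 0, 0, 0, 0, 0, 0, 0]
40 sat [7, 7, 5, 7, 1, 6, 73, 75, 74, 79, 80, 78, 83, 70, 0, 0, 0, 0, 0, 0, 0, 0] V [161, 0, 0, 0, 0, 0, 0, 0, 0, 0, 0, 0, 0, 0, 0]
30 sat [6, 6, 4, 5, 1, 6, 75, 76, 75, 81, 77, 83, 87, 80, 0, 0, 0, 0, 0, 0, 0, 0] V [164, 0, 0, 0, 0, 0, 0, 0, 0, 0, 0, 0, 0, 0, 0]
20 sat [7, 6, 4, 6, 2, 6, 74, 84, 79, 83, 82, 85, 79, 86, 0, 0, 0, 0, 0, 0, 0, 0] V [173, 0, 0, 0, 0, 0, 0, 0, 0, 0, 0, 0, 0, 0, 0]
10 sat [6, 6, 4, 6, 3, 6, 73, 7
[... 622 characters left out ...]
, 0, 0, 0]
-40 sat [9, 9, 8, 7, 7, 9, 76, 78, 77, 88, 93, 93, 93, 90, 0, 0, 0, 0, 0, 0, 0, 0] V [207, 0, 0, 0, 0, 0, 0, 0, 0, 0, 0, 0, 0, 0, 0]
-50 sat [44, 47, 58, 55, 60, 56, 77, 80, 83, 77, 78, 93, 94, 87, 0, 0, 0, 0, 0, 0, 0, 0] V [212, 0, 0, 0, 0, 0, 0, 0, 0, 0, 0, 0, 0, 0, 0]
-60 sat [80, 84, 94, 91, 89, 58, 76, 76, 81, 77, 84, 75, 80, 80, 0, 0, 0, 0, 0, 0, 0, 0] V [218, 0, 0, 0, 0, 0, 0, 0, 0, 0, 0, 0, 0, 0, 0]
-70 sat [88, 90, 89, 87, 81, 57, 80, 83, 87, 82, 87, 82, 82, 84, 0, 0, 0, 0, 0, 0, 0, 0] V [218, 0, 0, 0, 0, 0, 0, 0, 0, 0, 0, 0, 0, 0, 0]
-80 sat [93, 93, 79, 88, 92, 97, 91, 94, 98, 106, 105, 95, 90, 84, 0, 0, 0, 0, 0, 0, 0, 0] V [90, 0, 0, 0, 0, 0, 0, 0, 0, 0, 0, 0, 0, 0, 0]
```

Request:
carry_out:
  moves: "25 0 0 0 0 0 0; 45 0 0 0 0 0 0; 45 0 0 0 0 0 0; 45 0 0 0 0 0 0; 45 0 0 0 0 0 0"

```text
time: 38.45
ee_pos: [0.4093, -0.1171, 0.2033]
tcp_rot: [179.8, 0.0, 56.0]
wrist_force: [0.1, -0.4, -0.3]
opening: -0.0
grasp_force: 0.0
```

```bash
python3 - <<'E'
from mv import *
st(); o=bot.get_obs(); c=bot.camera("wrist"); img=c["img"]
cn=[(60,60),(500,60),(500,320),(60,320)]
src=np.array(cn,np.float32); dst=np.array([L(wp(c,o,u,v,.029))[:2] for u,v in cn],np.float32); print(dst.round().tolist())
pix=np.c_[(dst[:,0]+60)*4,(90-dst[:,1])*2].astype(np.float32)
rc=cv2.warpPerspective(img,cv2.getPerspectiveTransform(src,pix),(520,360)).astype(np.float32)
rc=cv2.blur(rc,(3,7)); sat=rc.max(2)-rc.min(2); V=rc.mean(2)
for y in range(75,-76,-10):
    r=int((90-y)*2); s=sat[r]; x=lambda i:round(i/4-60,1)
    up=[x(i) for i in range(60,480) if s[i-1]<40<=s[i]]; dn=[x(i) for i in range(60,480) if s[i-1]>=40>s[i]]
    print(y,"up",up,"dn",dn,"V(24..54/2)",V[r,(24+60)*4:(56+60)*4:8].round().astype(int).tolist())
for xx in (-20,-10,0,8):
    s=sat[:,int((xx+60)*4)]; print("x",xx,"left end y",[90-i/2 for i in range(1,359) if (s[i-1]<40)!=(s[i]<40)],"V y 90..70",V[0:40:2,int((xx+60)*4)].round().astype(int).tolist())
E
```

```text
38.45 pos [ 0.4093 -0.1171  0.2033] loc [-78.    1.7 179.3] rot [179.8   0.   56. ] F [ 0.1 -0.4 -0.3] op -0.0 g 0.0 q [-16. -13. -12.  91.  -0. 108.]
[[24.0, 169.0], [24.0, -163.0], [-204.0, -204.0], [-203.0, 211.0]]
75 up [-26.2, 57.8] dn [34.0] V(24..54/2) [217, 215, 215, 207, 198, 193, 255, 253, 255, 255, 255, 255, 210, 210, 214, 228]
65 up [-26.0, 57.8] dn [34.0] V(24..54/2) [215, 216, 211, 209, 199, 198, 255, 254, 255, 255, 255, 253, 208, 210, 215, 227]
55 up [-25.8, 57.5] dn [33.8] V(24..54/2) [214, 213, 213, 215, 210, 218, 255, 253, 255, 255, 255, 251, 205, 206, 213, 224]
45 up [-26.0, 57.5] dn [33.8] V(24..54/2) [212, 215, 211, 211, 200, 229, 255, 253, 255, 255, 255, 253, 203, 203, 210, 223]
35 up [-26.2, 57.2] dn [33.5] V(24..54/2) [211, 214, 211, 211, 196, 230, 253, 253, 254, 255, 255, 249, 202, 203, 216, 222]
25 up [-26.5, 57.2] dn [33.2] V(24..54/2) [206, 211, 206, 208, 187, 238, 254, 253, 255, 255, 255, 244, 200, 201, 214, 221]
15 up [-26.2, 57.0] dn [33.2] V(24..54/2) [208, 210, 204, 208, 192, 241, 254, 254, 255, 255, 255, 238, 199, 202, 208, 217]
5 up [-26.2, 57.0] dn
[... 854 characters left out ...]
, 210, 216, 217, 173, 88, 85, 81, 76, 68, 62, 58, 42, 88, 132, 134]
-75 up [] dn [] V(24..54/2) [49, 58, 72, 74, 76, 79, 77, 72, 70, 69, 72, 75, 77, 81, 64, 50]
x -20 left end y [77.5] V y 90..70 [246, 247, 252, 255, 255, 255, 255, 255, 255, 254, 238, 207, 177, 157, 165, 184, 202, 214, 219, 219]
x -10 left end y [77.5] V y 90..70 [244, 245, 251, 255, 255, 255, 255, 255, 255, 255, 241, 209, 178, 159, 168, 189, 206, 215, 217, 217]
x 0 left end y [77.0] V y 90..70 [243, 245, 251, 255, 255, 255, 255, 255, 255, 255, 242, 211, 179, 160, 168, 189, 205, 211, 211, 210]
x 8 left end y [77.5] V y 90..70 [241, 243, 250, 255, 255, 255, 255, 255, 255, 255, 246, 216, 186, 170, 177, 199, 211, 215, 216, 217]
```

The strip's far edge runs parallel to the bed's back edge, its left end is even all along the stop, and both pushes ended in firm contact. The catch is clear and the blade arm is up, so I'll hand in.

```bash
python3 -c "
from workcell import bot
print(bot.job_done())"
```

```text
the job is handed in; nothing more can be done
None
```

The job is handed in at about 38 s: the catch is swung clear (about 167°), the blade arm stays up (about 1.3 rad), and the strip lies flat, pushed firmly against the back fence and side stop, with the bottles untouched. One slip on the way moved the open jaws 12 mm too far towards the fence, and I reseated the strip afterwards.

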